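# Shut the two-part vessel carrier and clip its rim

### The arm

A 7-joint arm with a two-finger parallel gripper is mounted at the origin on the work surface. World frame = base frame: x ahead of the robot, y to its left, z up, the work surface at z = 0. Lengths are in mm, angles in rad, forces in N, time in s.
With the tool pointing down it reaches from about 425 to 1025 mm from the base axis. Payload 9.4 kg.
Tool frame: the origin (TCP) lies on the mounting face of the last link; the fingertips stand 173 mm ahead of it and the grasp point (between the pads) lies 155 mm ahead of it (robot.hold_point_z is the distance from the TCP to the grasp point, in mm); z points along the fingers, y is the line along which they close (so a half turn about z gives the same grasp; the last joint's range is limited). The gripper opens to 85 mm and grips with 20 to 120 N. Pads are 22 mm wide; open, the fingers measure 114 mm over their backs; the gripper's body (76 mm by 85 mm) begins 54 mm behind the grasp point. The pads swing forward as they close: fully open they stand 13 mm farther back than shut.
Start: joints at [1.155, 0.599, -0.003, 1.599, 0.002, 0.943, -0.08], TCP at [240.956, -683.787, 404.675] pointing down, gripper open.
Joint ranges: [-2.57, 2.57], [-0.35, 1.97], [-1.29, 1.29], [0.11, 2.56], [-1.05, 4.19], [0.11, 1.86], [-2.63, 2.63]. Speed limits (rad/s): [2.22, 2.22, 3.01, 3.01, 3.14, 3.14, 3.14].

### API

Orientations are given as a rotation vector (axis times angle).
In Python, from workcell import get_state, imaging, sign_off, robot gives the robot as it stands.
- The arm moves only by the tool play_rows, never from a script. Its argument "steps" is a list of rows, each an object of numbers: "gripper": the opening, from 0 (shut) to 1 (fully open); "x", "y", "z": the shift along the tool's x, y, z in m; "wx", "wy", "wz": the turn, a rotation vector about the tool's x, y, z in degrees. In form: [{"gripper": .., "x": .., "y": .., "z": .., "wx": .., "wy": .., "wz": ..}, ...]. A call has 1 to 5 rows; each row is the pose to reach, as a shift and turn from the pose commanded when the call began, along the tool's axes at that moment; what a row does not reach only later rows make up. A row lasts 1/8 s, in which the tool goes at most 62.5 mm and 10.7 degrees, less where a joint would pass 70% of its speed; a pose out of reach is approached as far as the arm can. A call with a gripper value outside its range is refused whole. The fingers move at their own pace and stop on an object; "squeeze" is the grip in N (left out, the last holds). Time passes only in rows, so rows that repeat a pose let the fingers close. It gives the time, the measured TCP pose, the force, the opening and the grip force at its end, in the units of the state.
- get_state(): the state, without advancing time (a new reading comes with each control period).
- imaging.snapshot(name): name is "scene" or "top"; returns a dict with "img" (400x640x3 uint8, red, green, blue), "range_z" (400x640 float32, mm along the optical axis (not along the pixel's ray), 0 where there is no reading), "intrinsics" (3x3 intrinsics, pixels), "world_from_camera" (4x4, takes a point from camera to world coordinates). Camera axes: x right, y down, z forward; pixel columns grow to the right and rows downward; lengths in mm; the calibration is good to about 2 mm. A picture is of the moment at which its call begins.
- sign_off(): hands the job in; it is judged then, once.
The state is a dict: "t": time; "qpos": joint angles; "dq": joint speeds; "joint_torque": joint torques, N m; "ee_pos": TCP position; "tool_rot": TCP orientation; "contact_force": force on the tool from outside, world axes, zero at the start; "wrist_torque": the same for the moment, N m; "finger_gap": opening from 0.0 (shut) to 1.0 (fully open); "grasp_force": force on a finger pad.
Only numpy, scipy, OpenCV 4.12 (cv2) and the standard library are available. Lean on these libraries where they do the work, as an engineer would, in place of code of your own. Each camera call takes 0.05 s, during which the arm holds its last target. There are 200 camera calls.

### The job

Pack the little jar for storage: swing both white half shells up around it until they are fully shut, edge to edge, then push the grey clip fully home over the middle of the joined upright rim on top, lined up with it, so that it holds the two halves together. Feel your way and do not force anything, do not knock the jar over or shift it, leave the other things on the bench alone, and let go of everything.

Things in the scene. Friction and masses are not known exactly. Their poses are not given: they have to be found in the camera images.
- carrier: Vessel carrier, fixed to the table: aluminium plate 200 x 170 x 20 mm (own x, y, z), origin under its centre. White half shells hinge on its top along lines parallel to x: shell_a at y = +50 mm, shell_b at y = -50 mm, 20 mm above the origin. Shut, they form an eight-sided housing 100 x 100 mm, 100 mm high, meeting in the plane y = 0.
- seam (a point): Fixed to the carrier (same axes), 138 mm above its origin: centre of the top edge of the joined upright rim when both shells are fully shut. The joined rim is 60 mm long (x), 12 mm thick (y; 6 mm from each shell), with rounded top corners, and rises 18 mm above the shells' flat roof.
- shell_a (a joint): Opening angle of the half shell on the +y side, rad: 0 = fully shut on its stop, grows as it tips outward (to +y), at most 1.3. The hinge is stiff: the shell (160 g) stays where left and needs about 2 to 4 N at its upper edge to swing. Pushing with more than 45 N would damage it.
- shell_b (a joint): The same for the half shell on the -y side; it tips outward to -y.
- shell_a_edge (a point): Middle of the upper outer edge of shell_a: 100 mm straight up the flat outer wall (52 mm wide along x, 4 mm thick) from its hinge line. Its z axis runs up the wall, its y axis is square to the wall.
- shell_b_edge (a point): The same on shell_b.
- shell_a_rim (a point): Middle of the top edge of shell_a's half of the upright rim, on its mating face (this point meets point seam when shut).
- shell_b_rim (a point): The same on shell_b.
- clip: Loose grey rim clip, 50 mm long (its x), 24 wide (y), 40 high, about 60 g, standing on its two legs, slot downward. The slot runs the full length along x, 14 mm wide, 15 deep, with rounded lips; the upper 25 mm is solid. Origin at the centre of the underside, between the leg tips; fully home it is 15 mm below point seam. Do not press over 60 N. Either way round.
- jar: Small terracotta jar, 60 mm in diameter, 66 mm high, about 160 g, standing loose on the felt in the middle of the carrier plate. Origin under its foot.
- sample_box: Bystander: cardboard box 64 x 64 x 44 mm. Origin under its centre.
- loupe: Bystander: black magnifier lying flat, ring 66 mm across, handle 95 mm. Origin under the ring's centre.
- sherd: Bystander: flat terracotta fragment about 64 mm across, 14 mm thick. Origin under its centre.
Not all that is in view belongs to the job. Leave any green or pink look-alike of the jar alone. There is more than one size of the clip; the job needs the smaller.

How it is judged:
By the outcome, as a careful person would: the job done as asked, in the order asked, and still so for the second after the job is handed in, with the robot touching nothing.
It also fails if it takes over 62 s, if anything falls off the work surface, if the arm or the gripper's body presses on something with over 40 N, if the wrist force passes 120 N, or if a joint passes its speed limit or range.

## Working session

There is one attempt and no reset: what is moved stays moved. The work goes in short steps, Python scripts to look and compute and a tool call to move; the robot and the scene stay as the last step left them, time stands still between calls to the robot, and variables do not carry over. Pictures are saved under pics/ and viewed, at most 10 in all, crops included, and the job is handed in when it is done.

Besides the shell and the picture viewer there is one more tool, called after "Call:" as a command line: name --argument value ..., lists and objects as JSON in quotes. play_rows: Moves the arm, as the interface text tells. Its arguments: {"type":"object","properties":{"steps":{"type":"array","items":{"type":"object","properties":{"gripper":{"type":"number"},"x":{"type":"number"},"y":{"type":"number"},"z":{"type":"number"},"wx":{"type":"number"},"wy":{"type":"number"},"wz":{"type":"number"}}}},"squeeze":{"type":"number"}},"required":["steps"]}

```bash
mkdir -p pics; ls; cat > h.py <<'E'
import numpy as np, cv2
from workcell import get_state, imaging, robot
from scipy.spatial.transform import Rotation as R
def snap(n):
    s=imaging.snapshot(n); K=s["intrinsics"];T=s["world_from_camera"];z=s["range_z"]
    v,u=np.mgrid[0:400,0:640]
    c=np.stack([(u-K[0,2])/K[0,0]*z,(v-K[1,2])/K[1,1]*z,z,np.ones_like(z)],-1)
    P=(c@T.T)[...,:3]; P[z==0]=np.nan
    return s,P
E
python3 - <<'E'
from h import *
for n in("scene","top"):
    s,P=snap(n); np.savez(f"{n}.npz",img=s["img"],P=P,K=s["intrinsics"],T=s["world_from_camera"])
    cv2.imwrite(f"pics/{n}0.png",s["img"][...,::-1]); print(n,s["world_from_camera"].round(2).tolist(),s["intrinsics"].tolist())
st=get_state();print(st)
E
```

```text
pics
scene [[0.26, 0.84, -0.47, 1037.97], [0.97, -0.23, 0.12, -136.86], [-0.01, -0.48, -0.88, 992.39], [0.0, 0.0, 0.0, 1.0]] [[449.2053845353461, 0.0, 326.0230465508514], [0.0, 449.2053845353461, 200.63786125912407], [0.0, 0.0, 1.0]]
top [[0.0, -1.0, 0.07, 504.93], [-1.0, -0.0, -0.01, -17.03], [0.01, -0.07, -1.0, 1082.6], [0.0, 0.0, 0.0, 1.0]] [[417.0967599220063, 0.0, 322.5092732918114], [0.0, 417.0967599220063, 207.4218109998592], [0.0, 0.0, 1.0]]
{'t': 0.1, 'qpos': array([ 1.15529009,  0.60008697, -0.00252984,  1.60004375,  0.00182698,
        0.94289652, -0.07982031]), 'dq': array([-0.00141236, -0.00074995,  0.00018161, -0.00257323, -0.00107035,
        0.00030518,  0.00174658]), 'joint_torque': array([ 6.89884197e-03, -7.77975798e+01,  1.57015767e+00, -2.58622062e+01,
        1.25909605e-02,  5.41817484e-03, -4.47287732e-05]), 'ee_pos': array([ 240.90543051, -683.62421751,  403.87529672]), 'tool_rot': array([-3.09525468e+00, -5.29488118e-01,  6.28286061e-04]), 'contact_force': array([ 0.57925776, -0.75168527,  0.7377892 ]), 'wrist_torque': array([ 0.00153316, -0.03783866, -0.01401569]), 'grasp_force': 0.0, 'finger_gap': 1.0021231465566776}
```

View pics/scene0.png

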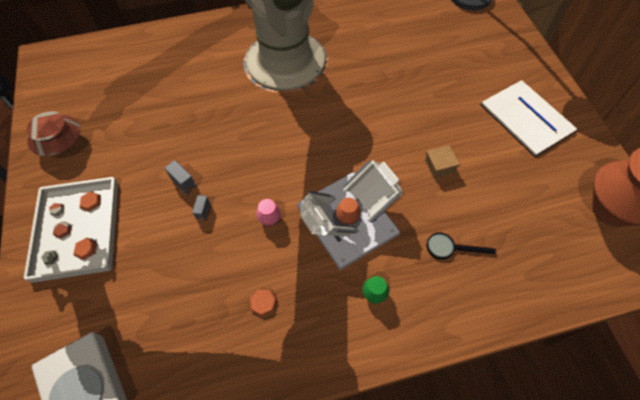

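View pics/top0.png

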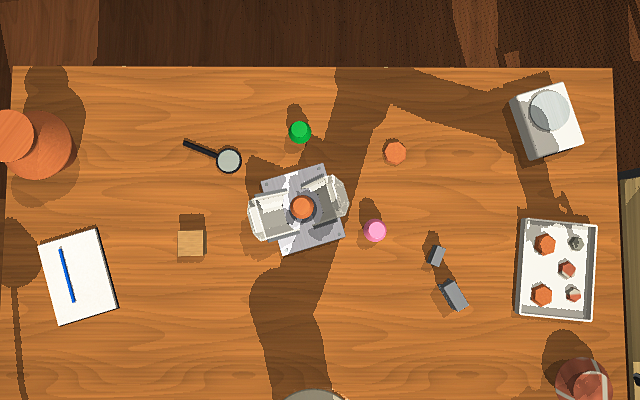

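Top view: carrier at about (302,208) with the jar in it, opened shells left (270,215) and right (328,197). Two grey clips at (436,256), small, and (453,295), large. The scene view agrees: clips at (202,207) and (179,176).

```bash
cat > m.py <<'E'
from h import *
for n in("top","scene"):
    d=np.load(n+".npz");P=d["P"];img=d["img"];hsv=cv2.cvtColor(img,cv2.COLOR_RGB2HSV)
    X,Y,Z=P[...,0],P[...,1],P[...,2]
    p=np.linalg.inv(d["T"])@[241,-684,404,1];p=d["K"]@p[:3];print("tcp px",p[:2]/p[2])
    print(n,"table z",np.nanmedian(Z[300:320,150:250]))
    def comps(m,tag,amin=20):
        k,l,s,c=cv2.connectedComponentsWithStats(m.astype(np.uint8))
        for i in range(1,k):
            if s[i,4]<amin: continue
            q=P[l==i]; zt=np.nanpercentile(q[:,2],90); top=q[q[:,2]>zt-6]
            r=cv2.minAreaRect(top[:,:2].astype(np.float32))
            print(tag,"px",c[i].round(0),"n",s[i,4],"ztop",zt.round(1),"rect",np.round(r[0],1),np.round(r[1],1),round(r[2],1))
    S,V,H=hsv[...,1],hsv[...,2],hsv[...,0]
    reg=(X>250)&(X<800)&(Y<-150)&(Y>-420)
    comps((S<90)&(Z>15)&reg,"clip")
    reg=(X>450)&(X<720)&(abs(Y-20)<180)
    comps(((H<15)&(S>120))&(Z>25)&reg,"jar")
    comps((H>150)&(Z>15)&(S>60),"pink",60)
    comps((S<80)&(abs(Z-20)<4)&reg,"plate",100)
    comps((Z>35)&(S<80)&reg,"shell",60)
E
python3 m.py
python3 - <<'E'
import cv2
a=cv2.imread('pics/top0.png')[145:275,230:370];b=cv2.imread('pics/scene0.png')[145:275,270:410]
cv2.imwrite('pics/crop0.png',cv2.resize(cv2.vconcat([a]) if 0 else cv2.hconcat([a,b]),None,fx=2.8,fy=2.8,interpolation=cv2.INTER_CUBIC))
E
```

```text
tcp px [738.38546122 402.16984533]
top table z -0.19193238502600707
clip px [379. 230.] n 135 ztop 68.2 rect [ 520.1 -162.4] [24.7 36.6] 88.7
clip px [436. 255.] n 241 ztop 42.1 rect [ 455.3 -311.5] [24.8 49.4] 67.5
clip px [453. 295.] n 504 ztop 57.9 rect [ 359.3 -348.7] [69.7 32.9] 30.2
jar px [302. 207.] n 438 ztop 87.7 rect [577.3  27.4] [36.2 38.4] 0.1
pink px [374. 230.] n 417 ztop 67.7 rect [ 520.3 -156.1] [37.3 36.6] 89.9
plate px [303. 211.] n 2784 ztop 22.6 rect [574.4  26.5] [199.3 168.8] 17.0
shell px [329. 197.] n 1313 ztop 134.3 rect [596.6 -47.9] [99.  17.2] 16.9
shell px [268. 216.] n 1616 ztop 122.3 rect [540.1 127.3] [105.5  22.1] 17.7
tcp px [-70.60398709  58.64155325]
scene table z 0.011015746450766528
clip px [179. 175.] n 451 ztop 57.6 rect [ 359.9 -346. ] [72.3 32.3] 29.7
clip px [201. 206.] n 264 ztop 41.5 rect [ 455.2 -308.1] [24.2 51. ] 68.2
clip px [262. 204.] n 38 ztop 68.1 rect [ 512.7 -161.1] [15.1 26. ] 18.1
jar px [348. 211.] n 477 ztop 87.4 rect [577.8  30.5] [37.  36.9] 71.9
pink px [268. 212.] n 467 ztop 67.1 rect [ 519.5 -151.9] [38.4 39. ] 6.1
plate px [355. 228.] n 2685 ztop 22.5 rect [574.4  29.7] [201.6 170.2] 17.0
shell px [375. 186.] n 1827 ztop 120.8 rect [544.  129.4] [114.4  24.5] 16.7
shell px [321. 215.] n 1249 ztop 132.7 rect [596.6 -44.4] [100.4  17.7] 16.1
```

View pics/crop0.png

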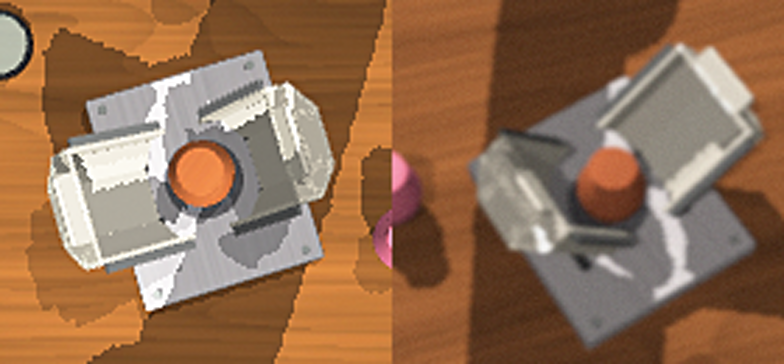

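The crop shows the carrier frame turned about 17°. The left shell (+y, a) is opened further than the right one (b), and the jar stands between them. Next I'll get the shell angles in carrier axes.

```bash
cat >> h.py <<'E'
C=np.array([574.4,28.1]);ANG=np.radians(17.0)
EX=np.array([np.cos(ANG),np.sin(ANG)]);EY=np.array([-EX[1],EX[0]])
def car(P): # world->carrier
    q=P[...,:2]-C; return np.stack([q@EX,q@EY,P[...,2]],-1)
def toolmove(st,tx,ty,tz,ang=None): # tool shift to world TCP target (mm), pointing-down
    Rm=R.from_rotvec(st["tool_rot"]); d=Rm.inv().apply(np.array([tx,ty,tz])-st["ee_pos"])
    return d.round(1)
E
python3 - <<'E'
from h import *
for n in("top","scene"):
    d=np.load(n+".npz");Q=car(d["P"]);hsv=cv2.cvtColor(d["img"],cv2.COLOR_RGB2HSV)
    m=(hsv[...,1]<90)&(abs(Q[...,0])<12)&(abs(Q[...,1])<200)&(Q[...,2]>26)
    for sgn in(1,-1):
        q=Q[m&(Q[...,1]*sgn>20)]; q=q[np.argsort(q[:,1])]
        print(n,sgn); print(q[::max(1,len(q)//28),1:].round(0).astype(int).tolist())
Rm=R.from_rotvec(get_state()["tool_rot"]).as_matrix();print(Rm.round(3))
E
```

```text
top 1
[[28, 53], [53, 27], [56, 31], [59, 33], [62, 33], [64, 38], [67, 40], [69, 42], [72, 45], [75, 43], [77, 48], [80, 47], [83, 52], [85, 53], [88, 55], [90, 55], [93, 55], [96, 59], [97, 61], [98, 65], [99, 121], [101, 62], [102, 65], [104, 123], [106, 122], [108, 129], [110, 126], [113, 129], [115, 129], [124, 85], [128, 81]]
top -1
[[-113, 98], [-110, 102], [-108, 102], [-106, 102], [-104, 104], [-101, 108], [-99, 110], [-97, 110], [-95, 114], [-93, 114], [-91, 114], [-87, 140], [-85, 144], [-83, 141], [-81, 141], [-79, 139], [-77, 134], [-75, 136], [-74, 132], [-73, 133], [-72, 129], [-71, 126], [-69, 49], [-67, 49], [-64, 41], [-62, 39], [-60, 36], [-58, 34], [-55, 36], [-53, 29]]
scene 1
[[27, 62], [56, 30], [59, 34], [62, 35], [65, 37], [68, 35], [71, 41], [74, 42], [78, 42], [80, 49], [83, 53], [87, 48], [90, 49], [93, 55], [97, 55], [99, 63], [101, 123], [102, 123], [103, 120], [105, 65], [106, 122], [108, 62], [109, 68], [111, 124], [112, 123], [114, 126], [115, 76], [116, 79], [119, 127]]
scene -1
[[-109, 102], [-107, 98], [-106, 101], [-105, 103], [-104, 103], [-102, 104], [-101, 103], [-99, 105], [-98, 104], [-97, 106], [-95, 112], [-94, 110], [-93, 111], [-92, 112], [-90, 112], [-89, 117], [-88, 116], [-86, 120], [-85, 119], [-84, 142], [-84, 118], [-83, 143], [-82, 118], [-82, 122], [-81, 143], [-80, 120], [-79, 141], [-76, 136], [-74, 134], [-71, 131], [-69, 130]]
[[ 0.943  0.332 -0.001]
 [ 0.332 -0.943  0.001]
 [-0.    -0.001 -1.   ]]
```

Call:
play_rows --steps '[{"gripper":0,"x":0.044,"y":-0.033,"z":0,"wz":0.5},{"gripper":0,"x":0.087,"y":-0.066,"z":0,"wz":1.0},{"gripper":0,"x":0.131,"y":-0.098,"z":0,"wz":1.5},{"gripper":0,"x":0.174,"y":-0.131,"z":0,"wz":2.0},{"gripper":0,"x":0.218,"y":-0.164,"z":0,"wz":2.4}]'

```text
$.steps[0]: bad value
```

Call:
play_rows --steps '[{"gripper":0,"x":0.04,"y":-0.033},{"gripper":0,"x":0.08,"y":-0.065},{"gripper":0,"x":0.12,"y":-0.098},{"gripper":0,"x":0.158,"y":-0.13}]'

```text
$.steps[0]: bad value
```

Call:
play_rows --steps '[{"gripper":0.0,"x":0.044,"y":-0.033,"z":0.0,"wx":0.0,"wy":0.0,"wz":0.5},{"gripper":0.0,"x":0.087,"y":-0.066,"z":0.0,"wx":0.0,"wy":0.0,"wz":1.0},{"gripper":0.0,"x":0.131,"y":-0.098,"z":0.0,"wx":0.0,"wy":0.0,"wz":1.5},{"gripper":0.0,"x":0.174,"y":-0.131,"z":0.0,"wx":0.0,"wy":0.0,"wz":2.0},{"gripper":0.0,"x":0.218,"y":-0.164,"z":0.0,"wx":0.0,"wy":0.0,"wz":2.4}]'

```text
t: 0.72
ee_pos: [392.8, -455.1, 404.4]
tool_rot: [-3.107, -0.464, 0.0]
contact_force: [0.3, -0.3, -0.1]
finger_gap: 0.001
grasp_force: 0.0
```

Call:
play_rows --steps '[{"gripper":0.0,"x":0.04,"y":-0.033,"z":0.0,"wx":0.0,"wy":0.0,"wz":0.0},{"gripper":0.0,"x":0.08,"y":-0.065,"z":0.0,"wx":0.0,"wy":0.0,"wz":0.0},{"gripper":0.0,"x":0.12,"y":-0.098,"z":0.0,"wx":0.0,"wy":0.0,"wz":0.0},{"gripper":0.0,"x":0.16,"y":-0.13,"z":0.0,"wx":0.0,"wy":0.0,"wz":0.0},{"gripper":0.0,"x":0.2,"y":-0.163,"z":0.0,"wx":0.0,"wy":0.0,"wz":0.0}]'

```text
t: 1.35
ee_pos: [536.3, -240.8, 404.5]
tool_rot: [-3.107, -0.464, 0.001]
contact_force: [0.9, -0.1, -1.3]
finger_gap: 0.001
grasp_force: 0.0
```

Call:
play_rows --steps '[{"gripper":0.0,"x":0.038,"y":-0.032,"z":0.0,"wx":0.0,"wy":0.0,"wz":0.0},{"gripper":0.0,"x":0.076,"y":-0.064,"z":0.03,"wx":0.0,"wy":0.0,"wz":0.0},{"gripper":0.0,"x":0.115,"y":-0.096,"z":0.06,"wx":0.0,"wy":0.0,"wz":0.0},{"gripper":0.0,"x":0.115,"y":-0.096,"z":0.11,"wx":0.0,"wy":0.0,"wz":0.0},{"gripper":0.0,"x":0.115,"y":-0.096,"z":0.145,"wx":0.0,"wy":0.0,"wz":0.0}]'

```text
t: 1.98
ee_pos: [617.3, -115.7, 257.3]
tool_rot: [-3.106, -0.467, 0.003]
contact_force: [1.0, 0.7, -0.6]
finger_gap: -0.003
grasp_force: 0.0
```

Call:
play_rows --steps '[{"gripper":0.0,"x":0.0,"y":-0.012,"z":0.0,"wx":0.0,"wy":0.0,"wz":0.0},{"gripper":0.0,"x":0.0,"y":-0.024,"z":0.0,"wx":0.0,"wy":0.0,"wz":0.0},{"gripper":0.0,"x":0.0,"y":-0.036,"z":-0.004,"wx":0.0,"wy":0.0,"wz":0.0},{"gripper":0.0,"x":0.0,"y":-0.048,"z":-0.008,"wx":0.0,"wy":0.0,"wz":0.0},{"gripper":0.0,"x":0.0,"y":-0.06,"z":-0.012,"wx":0.0,"wy":0.0,"wz":0.0}]'

```text
t: 2.6
ee_pos: [600.1, -58.7, 273.4]
tool_rot: [3.107, 0.464, 0.004]
contact_force: [2.0, -1.6, 2.1]
finger_gap: -0.002
grasp_force: 1.2
```

Call:
play_rows --steps '[{"gripper":0.0,"x":0.0,"y":-0.005,"z":-0.002,"wx":0.0,"wy":0.0,"wz":0.0},{"gripper":0.0,"x":0.0,"y":-0.01,"z":-0.004,"wx":0.0,"wy":0.0,"wz":0.0},{"gripper":0.0,"x":0.0,"y":-0.014,"z":-0.005,"wx":0.0,"wy":0.0,"wz":0.0},{"gripper":0.0,"x":0.0,"y":-0.016,"z":-0.005,"wx":0.0,"wy":0.0,"wz":0.0}]'

```text
t: 3.1
ee_pos: [595.1, -44.0, 276.5]
tool_rot: [-3.107, -0.465, 0.001]
contact_force: [1.3, -2.2, 2.1]
finger_gap: -0.002
grasp_force: 0.8
```

Call:
play_rows --steps '[{"gripper":0.0,"x":0.0,"y":-0.002,"z":0.0,"wx":0.0,"wy":0.0,"wz":0.0},{"gripper":0.0,"x":0.0,"y":-0.004,"z":0.0,"wx":0.0,"wy":0.0,"wz":0.0},{"gripper":0.0,"x":0.0,"y":-0.006,"z":0.0,"wx":0.0,"wy":0.0,"wz":0.0},{"gripper":0.0,"x":0.0,"y":-0.007,"z":0.0,"wx":0.0,"wy":0.0,"wz":0.0}]'

```text
t: 3.6
ee_pos: [593.1, -37.4, 276.6]
tool_rot: [-3.107, -0.465, 0.0]
contact_force: [-0.5, -0.5, 0.4]
finger_gap: -0.003
grasp_force: 0.7
```

Call:
play_rows --steps '[{"gripper":0.0,"x":0.0,"y":-0.001,"z":0.0,"wx":0.0,"wy":0.0,"wz":0.0},{"gripper":0.0,"x":0.0,"y":-0.002,"z":0.0,"wx":0.0,"wy":0.0,"wz":0.0}]'

```text
t: 3.85
ee_pos: [592.5, -35.5, 276.6]
tool_rot: [-3.107, -0.465, 0.0]
contact_force: [0.0, -1.9, 1.5]
finger_gap: -0.001
grasp_force: 0.7
```

Call:
play_rows --steps '[{"gripper":0.0,"x":0.0,"y":-0.001,"z":0.0,"wx":0.0,"wy":0.0,"wz":0.0},{"gripper":0.0,"x":0.0,"y":-0.002,"z":0.0,"wx":0.0,"wy":0.0,"wz":0.0}]'

```text
t: 4.1
ee_pos: [592.0, -33.6, 276.6]
tool_rot: [3.107, 0.465, -0.0]
contact_force: [0.1, -1.0, 0.2]
finger_gap: 0.003
grasp_force: 0.7
```

Call:
play_rows --steps '[{"gripper":0.0,"x":0.0,"y":-0.001,"z":0.0,"wx":0.0,"wy":0.0,"wz":0.0},{"gripper":0.0,"x":0.0,"y":-0.002,"z":0.0,"wx":0.0,"wy":0.0,"wz":0.0}]'

```text
t: 4.35
ee_pos: [591.7, -33.1, 276.7]
tool_rot: [3.106, 0.463, 0.001]
contact_force: [2.0, -8.4, -0.4]
finger_gap: 0.002
grasp_force: 4.4
```

```bash
python3 - <<'E'
from h import *
s,P=snap("scene");Q=car(P)
hsv=cv2.cvtColor(s["img"],cv2.COLOR_RGB2HSV)
m=(hsv[...,1]<90)&(abs(Q[...,0])<24)&(Q[...,1]<20)&(Q[...,1]>-100)&(Q[...,2]>110)&(Q[...,2]<146)
q=Q[m];q=q[np.argsort(q[:,1])];print(len(q),q[::max(1,len(q)//30)].round(0).astype(int).tolist())
cv2.imwrite("pics/c1.png",cv2.resize(s["img"][140:280,260:420,::-1],None,fx=4,fy=4))
E
```

```text
365 [[8, -76, 128], [7, -72, 123], [9, -68, 125], [11, -65, 130], [13, -61, 120], [11, -57, 112], [12, -49, 143], [21, -48, 119], [4, -45, 118], [12, -42, 119], [4, -39, 121], [15, -36, 118], [21, -34, 119], [21, -32, 118], [2, -30, 119], [2, -27, 119], [18, -25, 121], [18, -22, 117], [-3, -19, 119], [3, -18, 121], [-17, -16, 122], [0, -13, 122], [9, -11, 120], [2, -9, 121], [14, -6, 118], [-1, -5, 122], [17, -4, 138], [-7, -4, 125], [13, -3, 123], [18, -2, 138], [5, 1, 139]]
```

View pics/c1.png

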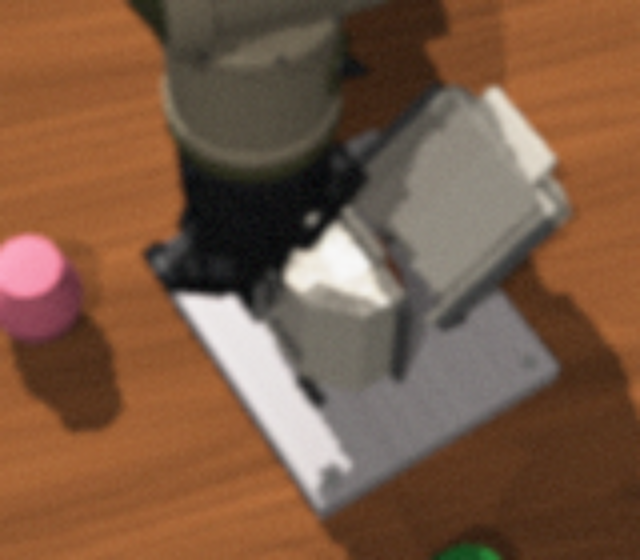

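The picture shows shell b upright with its rim at (345,220) in the crop, and the force has built up at the stop, so b is shut. I'll give it a slight extra push, then retreat over the top to shell a.

Call:
play_rows --steps '[{"gripper":0.0,"x":0.0,"y":-0.001,"z":0.0,"wx":0.0,"wy":0.0,"wz":0.0},{"gripper":0.0,"x":0.0,"y":-0.001,"z":0.0,"wx":0.0,"wy":0.0,"wz":0.0}]'

```text
t: 4.65
ee_pos: [591.6, -32.8, 276.7]
tool_rot: [3.105, 0.461, 0.001]
contact_force: [2.3, -9.8, -1.7]
finger_gap: -0.0
grasp_force: 4.9
```

Call:
play_rows --steps '[{"gripper":0.0,"x":0.0,"y":0.02,"z":0.0,"wx":0.0,"wy":0.0,"wz":0.0},{"gripper":0.0,"x":0.0,"y":0.03,"z":-0.03,"wx":0.0,"wy":0.0,"wz":0.0},{"gripper":0.0,"x":0.0,"y":0.03,"z":-0.08,"wx":0.0,"wy":0.0,"wz":0.0},{"gripper":0.0,"x":0.0,"y":-0.01,"z":-0.09,"wx":0.0,"wy":0.0,"wz":0.0},{"gripper":0.0,"x":0.0,"y":-0.07,"z":-0.09,"wx":0.0,"wy":0.0,"wz":0.0}]'

```text
t: 5.28
ee_pos: [571.2, 35.1, 368.0]
tool_rot: [3.108, 0.458, 0.005]
contact_force: [-0.3, 1.6, 0.1]
finger_gap: -0.003
grasp_force: 0.0
```

Call:
play_rows --steps '[{"gripper":0.0,"x":0.0,"y":-0.055,"z":0.0,"wx":0.0,"wy":0.0,"wz":0.0},{"gripper":0.0,"x":0.0,"y":-0.11,"z":0.0,"wx":0.0,"wy":0.0,"wz":0.0},{"gripper":0.0,"x":0.0,"y":-0.162,"z":0.0,"wx":0.0,"wy":0.0,"wz":0.0},{"gripper":0.0,"x":0.0,"y":-0.162,"z":0.05,"wx":0.0,"wy":0.0,"wz":0.0},{"gripper":0.0,"x":0.0,"y":-0.162,"z":0.11,"wx":0.0,"wy":0.0,"wz":0.0}]'

```text
t: 5.9
ee_pos: [523.8, 192.1, 256.6]
tool_rot: [-3.105, -0.467, -0.006]
contact_force: [1.2, -0.1, -1.1]
finger_gap: 0.005
grasp_force: 0.0
```

Call:
play_rows --steps '[{"gripper":0.0,"x":0.0,"y":0.0,"z":0.023,"wx":0.0,"wy":0.0,"wz":0.0},{"gripper":0.0,"x":0.0,"y":0.012,"z":0.025,"wx":0.0,"wy":0.0,"wz":0.0},{"gripper":0.0,"x":0.0,"y":0.024,"z":0.025,"wx":0.0,"wy":0.0,"wz":0.0},{"gripper":0.0,"x":0.0,"y":0.036,"z":0.02,"wx":0.0,"wy":0.0,"wz":0.0},{"gripper":0.0,"x":0.0,"y":0.048,"z":0.012,"wx":0.0,"wy":0.0,"wz":0.0}]'

```text
t: 6.52
ee_pos: [537.8, 144.4, 245.6]
tool_rot: [-3.107, -0.465, -0.001]
contact_force: [0.5, 1.7, -0.6]
finger_gap: 0.004
grasp_force: 0.0
```

Call:
play_rows --steps '[{"gripper":0.0,"x":0.0,"y":0.01,"z":-0.006,"wx":0.0,"wy":0.0,"wz":0.0},{"gripper":0.0,"x":0.0,"y":0.02,"z":-0.012,"wx":0.0,"wy":0.0,"wz":0.0},{"gripper":0.0,"x":0.0,"y":0.03,"z":-0.018,"wx":0.0,"wy":0.0,"wz":0.0},{"gripper":0.0,"x":0.0,"y":0.038,"z":-0.023,"wx":0.0,"wy":0.0,"wz":0.0},{"gripper":0.0,"x":0.0,"y":0.044,"z":-0.026,"wx":0.0,"wy":0.0,"wz":0.0}]'

```text
t: 7.15
ee_pos: [550.3, 102.6, 270.9]
tool_rot: [3.107, 0.464, -0.0]
contact_force: [-0.2, 1.2, -0.5]
finger_gap: -0.003
grasp_force: 0.7
```

Call:
play_rows --steps '[{"gripper":0.0,"x":0.0,"y":0.004,"z":-0.003,"wx":0.0,"wy":0.0,"wz":0.0},{"gripper":0.0,"x":0.0,"y":0.007,"z":-0.005,"wx":0.0,"wy":0.0,"wz":0.0},{"gripper":0.0,"x":0.0,"y":0.009,"z":-0.005,"wx":0.0,"wy":0.0,"wz":0.0},{"gripper":0.0,"x":0.0,"y":0.01,"z":-0.005,"wx":0.0,"wy":0.0,"wz":0.0}]'

```text
t: 7.65
ee_pos: [553.1, 93.6, 275.7]
tool_rot: [-3.107, -0.465, -0.0]
contact_force: [-0.8, 1.4, 1.4]
finger_gap: -0.0
grasp_force: 0.7
```

Call:
play_rows --steps '[{"gripper":0.0,"x":0.0,"y":0.001,"z":0.0,"wx":0.0,"wy":0.0,"wz":0.0},{"gripper":0.0,"x":0.0,"y":0.002,"z":0.0,"wx":0.0,"wy":0.0,"wz":0.0}]'

```text
t: 7.9
ee_pos: [553.7, 91.7, 275.6]
tool_rot: [3.107, 0.465, 0.0]
contact_force: [0.3, 0.7, 1.7]
finger_gap: -0.006
grasp_force: 0.7
```

Call:
play_rows --steps '[{"gripper":0.0,"x":0.0,"y":0.001,"z":0.0,"wx":0.0,"wy":0.0,"wz":0.0},{"gripper":0.0,"x":0.0,"y":0.002,"z":0.0,"wx":0.0,"wy":0.0,"wz":0.0}]'

```text
t: 8.15
ee_pos: [554.3, 89.7, 275.6]
tool_rot: [3.107, 0.465, 0.0]
contact_force: [0.2, 1.3, 0.8]
finger_gap: -0.001
grasp_force: 0.7
```

Call:
play_rows --steps '[{"gripper":0.0,"x":0.0,"y":0.001,"z":0.0,"wx":0.0,"wy":0.0,"wz":0.0},{"gripper":0.0,"x":0.0,"y":0.002,"z":0.0,"wx":0.0,"wy":0.0,"wz":0.0}]'

```text
t: 8.4
ee_pos: [554.9, 88.0, 275.7]
tool_rot: [-3.107, -0.465, -0.0]
contact_force: [-1.6, 5.2, 1.3]
finger_gap: 0.004
grasp_force: 2.3
```

Call:
play_rows --steps '[{"gripper":0.0,"x":0.0,"y":0.001,"z":0.0,"wx":0.0,"wy":0.0,"wz":0.0},{"gripper":0.0,"x":0.0,"y":0.001,"z":0.0,"wx":0.0,"wy":0.0,"wz":0.0}]'

```text
t: 8.65
ee_pos: [554.9, 87.8, 275.7]
tool_rot: [-3.106, -0.466, 0.0]
contact_force: [-2.1, 4.9, 2.2]
finger_gap: 0.001
grasp_force: 3.0
```

Call:
play_rows --steps '[{"gripper":0.0,"x":0.0,"y":0.001,"z":0.0,"wx":0.0,"wy":0.0,"wz":0.0},{"gripper":0.0,"x":0.0,"y":0.002,"z":0.0,"wx":0.0,"wy":0.0,"wz":0.0},{"gripper":0.0,"x":0.0,"y":0.002,"z":0.0,"wx":0.0,"wy":0.0,"wz":0.0}]'

```text
t: 9.02
ee_pos: [555.1, 87.4, 275.7]
tool_rot: [-3.104, -0.468, 0.001]
contact_force: [-3.8, 11.2, 2.5]
finger_gap: 0.004
grasp_force: 5.9
```

Call:
play_rows --steps '[{"gripper":0.0,"x":0.0,"y":-0.02,"z":0.0,"wx":0.0,"wy":0.0,"wz":0.0},{"gripper":0.0,"x":0.0,"y":-0.03,"z":-0.03,"wx":0.0,"wy":0.0,"wz":0.0},{"gripper":0.0,"x":0.0,"y":-0.03,"z":-0.09,"wx":0.0,"wy":0.0,"wz":0.0},{"gripper":0.0,"x":-0.04,"y":0.01,"z":-0.1,"wx":0.0,"wy":0.0,"wz":0.0},{"gripper":0.0,"x":-0.08,"y":0.05,"z":-0.1,"wx":0.0,"wy":0.0,"wz":0.0}]'

```text
t: 9.65
ee_pos: [493.4, 12.5, 376.8]
tool_rot: [3.106, 0.466, 0.004]
contact_force: [0.5, 0.4, -0.3]
finger_gap: -0.002
grasp_force: 0.0
```

Call:
play_rows --steps '[{"gripper":1.0,"x":-0.024,"y":0.055,"z":0.0,"wx":0.0,"wy":0.0,"wz":7.8},{"gripper":1.0,"x":-0.048,"y":0.11,"z":0.0,"wx":0.0,"wy":0.0,"wz":15.6},{"gripper":1.0,"x":-0.072,"y":0.165,"z":0.0,"wx":0.0,"wy":0.0,"wz":23.4},{"gripper":1.0,"x":-0.096,"y":0.22,"z":0.0,"wx":0.0,"wy":0.0,"wz":31.2},{"gripper":1.0,"x":-0.119,"y":0.275,"z":0.0,"wx":0.0,"wy":0.0,"wz":39.2}]'

```text
t: 10.28
ee_pos: [459.7, -286.3, 375.8]
tool_rot: [3.081, -0.612, -0.0]
contact_force: [0.7, 0.0, -0.6]
finger_gap: 0.998
grasp_force: 0.0
```

```bash
python3 - <<'E'
from h import *
for n in("top","scene"):
    s,P=snap(n);Q=car(P);hsv=cv2.cvtColor(s["img"],cv2.COLOR_RGB2HSV)
    S=hsv[...,1]
    def rep(m,tag):
        q=P[m][:,:2].astype(np.float32); r=cv2.minAreaRect(q) if len(q)>4 else None; print(n,tag,len(q),np.round(r[0],1),np.round(r[1],1),round(r[2],1),"carrier",car(np.r_[r[0],0.]).round(1), "z",np.median(P[m][:,2]).round(1))
    b=(abs(Q[...,0])<70)&(abs(Q[...,1])<80)
    rep(b&(Q[...,2]>132)&(Q[...,2]<145)&(S<90),"rim")
    rep(b&(abs(Q[...,2]-120)<6)&(S<90),"roof")
    c=np.hypot(P[...,0]-455.3,P[...,1]+310)<45
    rep(c&(abs(P[...,2]-40)<6)&(S<90),"clip")
    cv2.imwrite(f"pics/{n}2.png",s["img"][...,::-1])
a=cv2.imread('pics/top2.png')[145:275,230:370];b=cv2.imread('pics/scene2.png')[145:275,270:410]
cv2.imwrite('pics/crop2.png',cv2.resize(cv2.hconcat([a,b]),None,fx=2.8,fy=2.8,interpolation=cv2.INTER_CUBIC))
st=get_state();print(st["ee_pos"],st["tool_rot"],toolmove(st,455.3,-309.8,st["ee_pos"][2]))
E
```

```text
top rim 138 [573.9  26.6] [59.7 11.8] 17.1 carrier [-0.9 -1.3  0. ] z 137.6
top roof 1512 [573.7  26.6] [112.9  99.8] 17.1 carrier [-1.1 -1.2  0. ] z 120.3
top clip 79 [ 448.3 -308.1] [24.2 33.7] 67.1 carrier [-218.9 -284.7    0. ] z 39.7
scene rim 145 [574.7  30. ] [60.5 13. ] 16.9 carrier [0.8 1.7 0. ] z 137.3
scene roof 1442 [573.9  29.9] [114.4 101.4] 16.5 carrier [0.1 1.9 0. ] z 120.0
scene clip 196 [ 456.4 -307.8] [24.5 51.5] 67.7 carrier [-211.  -286.7    0. ] z 39.6
[ 458.54110064 -290.54865014  375.84215106] [ 3.07537525e+00 -6.22513670e-01  9.49105832e-04] [ 4.5 19.   0.1]
```

View pics/crop2.png

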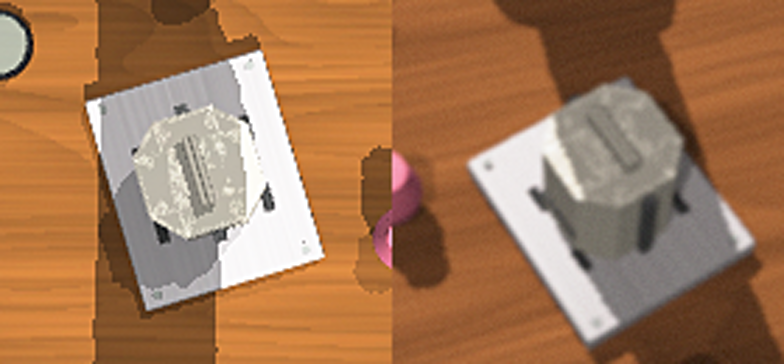

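Both shells are shut edge to edge: the joined rim measures 60 x 12 mm, at about (197,175) in the crop, with its top at z≈138 mm. Now the small clip.

Call:
play_rows --steps '[{"gripper":0.65,"x":0.004,"y":0.019,"z":0.03,"wx":0.0,"wy":0.0,"wz":0.0},{"gripper":0.65,"x":0.004,"y":0.019,"z":0.08,"wx":0.0,"wy":0.0,"wz":0.0},{"gripper":0.65,"x":0.004,"y":0.019,"z":0.12,"wx":0.0,"wy":0.0,"wz":0.0},{"gripper":0.65,"x":0.004,"y":0.019,"z":0.12,"wx":0.0,"wy":0.0,"wz":0.0}]'

```text
t: 10.88
ee_pos: [456.2, -302.6, 253.4]
tool_rot: [-3.081, 0.604, 0.009]
contact_force: [-1.0, -0.3, 0.3]
finger_gap: 0.656
grasp_force: 0.0
```

```bash
python3 - <<'E'
from h import *
st=get_state();a=np.degrees(2*np.arctan2(st["tool_rot"][1],st["tool_rot"][0]));print(st["ee_pos"],a,st["finger_gap"],toolmove(st,455.4,-309.8,190))
E
```

```text
[ 456.20575017 -302.64874495  253.40065638] 337.8297179675942 0.655558561863031 [ 2.3  7.  63.4]
```

Call:
play_rows --steps '[{"gripper":0.65,"x":0.002,"y":0.007,"z":0.01,"wx":0.0,"wy":0.0,"wz":0.0},{"gripper":0.65,"x":0.002,"y":0.007,"z":0.03,"wx":0.0,"wy":0.0,"wz":0.0},{"gripper":0.65,"x":0.002,"y":0.007,"z":0.05,"wx":0.0,"wy":0.0,"wz":0.0},{"gripper":0.65,"x":0.002,"y":0.007,"z":0.062,"wx":0.0,"wy":0.0,"wz":0.0},{"gripper":0.65,"x":0.002,"y":0.007,"z":0.062,"wx":0.0,"wy":0.0,"wz":0.0}]'

```text
t: 11.5
ee_pos: [456.4, -310.7, 193.8]
tool_rot: [3.083, -0.605, 0.0]
contact_force: [-1.0, 0.4, 0.5]
finger_gap: 0.643
grasp_force: 0.0
```

Call:
play_rows --squeeze 60 --steps '[{"gripper":0.2,"x":0.0,"y":0.0,"z":0.0,"wx":0.0,"wy":0.0,"wz":0.0},{"gripper":0.2,"x":0.0,"y":0.0,"z":0.0,"wx":0.0,"wy":0.0,"wz":0.0},{"gripper":0.1,"x":0.0,"y":0.0,"z":0.0,"wx":0.0,"wy":0.0,"wz":0.0},{"gripper":0.1,"x":0.0,"y":0.0,"z":0.0,"wx":0.0,"wy":0.0,"wz":0.0},{"gripper":0.1,"x":0.0,"y":0.0,"z":0.0,"wx":0.0,"wy":0.0,"wz":0.0}]'

```text
t: 12.12
ee_pos: [456.5, -310.6, 194.7]
tool_rot: [3.082, -0.604, 0.002]
contact_force: [-0.7, -0.4, 5.4]
finger_gap: 0.267
grasp_force: 58.5
```

Call:
play_rows --steps '[{"gripper":0.1,"x":0.0,"y":0.0,"z":-0.02,"wx":0.0,"wy":0.0,"wz":0.0},{"gripper":0.1,"x":0.0,"y":0.0,"z":-0.07,"wx":0.0,"wy":0.0,"wz":0.0},{"gripper":0.1,"x":0.0,"y":0.0,"z":-0.125,"wx":0.0,"wy":0.0,"wz":0.0},{"gripper":0.1,"x":0.0,"y":0.0,"z":-0.17,"wx":0.0,"wy":0.0,"wz":0.0},{"gripper":0.1,"x":-0.003,"y":-0.05,"z":-0.185,"wx":0.0,"wy":0.0,"wz":0.0}]'

```text
t: 12.75
ee_pos: [471.6, -265.7, 382.3]
tool_rot: [3.078, -0.614, 0.009]
contact_force: [1.6, 1.3, -1.4]
finger_gap: 0.266
grasp_force: 59.1
```

Call:
play_rows --steps '[{"gripper":0.1,"x":-0.003,"y":-0.06,"z":0.0,"wx":0.0,"wy":0.0,"wz":-7.8},{"gripper":0.1,"x":-0.006,"y":-0.12,"z":0.0,"wx":0.0,"wy":0.0,"wz":-15.6},{"gripper":0.1,"x":-0.009,"y":-0.18,"z":0.0,"wx":0.0,"wy":0.0,"wz":-23.4},{"gripper":0.1,"x":-0.012,"y":-0.24,"z":0.0,"wx":0.0,"wy":0.0,"wz":-31.2},{"gripper":0.1,"x":-0.014,"y":-0.285,"z":0.0,"wx":0.0,"wy":0.0,"wz":-39.2}]'

```text
t: 13.38
ee_pos: [567.3, 9.0, 379.3]
tool_rot: [-3.105, -0.475, -0.001]
contact_force: [0.8, -0.5, -0.5]
finger_gap: 0.265
grasp_force: 59.1
```

Call:
play_rows --steps '[{"gripper":0.1,"x":0.0,"y":0.0,"z":0.0,"wx":0.0,"wy":0.0,"wz":0.0},{"gripper":0.1,"x":0.0,"y":0.0,"z":0.0,"wx":0.0,"wy":0.0,"wz":0.0}]'

```text
t: 13.62
ee_pos: [566.6, 5.6, 378.8]
tool_rot: [3.107, 0.463, -0.001]
contact_force: [0.7, -0.3, -1.0]
finger_gap: 0.265
grasp_force: 59.1
```

```bash
python3 - <<'E'
from h import *
st=get_state();a=np.degrees(2*np.arctan2(st["tool_rot"][1],st["tool_rot"][0]));print(st["ee_pos"],a,st["finger_gap"],st["contact_force"],toolmove(st,575.5,28.6,355))
s,_=snap("scene");cv2.imwrite("pics/c3.png",cv2.resize(s["img"][110:280,240:440,::-1],None,fx=3,fy=3))
E
```

```text
[566.64183933   5.6130318  378.80870459] 16.94107256754566 0.26519133879501616 [ 0.74024246 -0.34170949 -0.98248901] [ 15.2 -19.4  23.8]
```

View pics/c3.png

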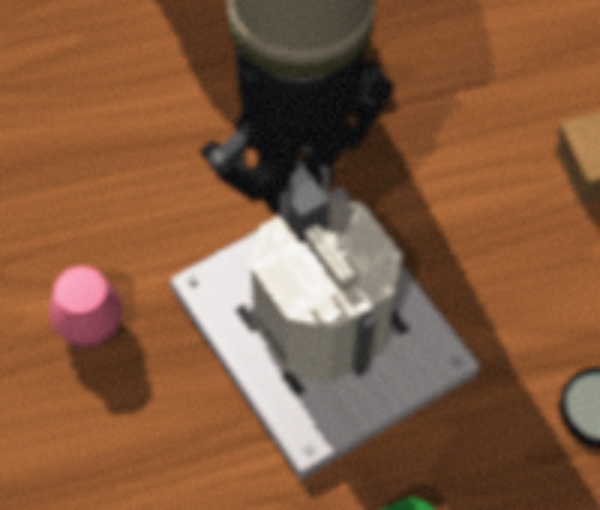

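The clip is held at (308,200) in the crop, just short of the rim at (330,255). I'll bring it over the seam and measure from the depth images.

Call:
play_rows --steps '[{"gripper":0.1,"x":0.008,"y":-0.01,"z":0.0,"wx":0.0,"wy":0.0,"wz":0.0},{"gripper":0.1,"x":0.015,"y":-0.0195,"z":0.01,"wx":0.0,"wy":0.0,"wz":0.0},{"gripper":0.1,"x":0.015,"y":-0.0195,"z":0.02,"wx":0.0,"wy":0.0,"wz":0.0},{"gripper":0.1,"x":0.015,"y":-0.0195,"z":0.02,"wx":0.0,"wy":0.0,"wz":0.0}]'

```text
t: 14.18
ee_pos: [575.3, 29.2, 357.3]
tool_rot: [3.107, 0.465, -0.004]
contact_force: [-1.4, 0.2, -0.3]
finger_gap: 0.265
grasp_force: 59.1
```

```bash
python3 - <<'E'
from h import *
s,P=snap("scene");Q=car(P);st=get_state();hsv=cv2.cvtColor(s["img"],cv2.COLOR_RGB2HSV)
print(st["ee_pos"],toolmove(st,575.5,28.6,355))
m=(abs(Q[...,0])<45)&(abs(Q[...,1])<16)&(Q[...,2]>150)&(Q[...,2]<206)
ys,xs=np.where(m);print("px",xs.min(),xs.max(),ys.min(),ys.max())
q=Q[m]
# end face (+x end), low z
e=q[(q[:,0]>15)];print(np.percentile(e,[0,2,25,50,75,98,100],axis=0).round(1).tolist())
r=q;print("zlow",np.percentile(r[:,2],[0,1,5,50,99]).round(1))
m2=(abs(Q[...,0])<40)&(abs(Q[...,1])<16)&(Q[...,2]>130)&(Q[...,2]<142);print("rim",np.percentile(Q[m2],[2,50,98],axis=0).round(1).tolist())
cv2.imwrite("pics/c4.png",cv2.resize(s["img"][150:240,300:400,::-1],None,fx=6,fy=6,interpolation=cv2.INTER_CUBIC))
E
```

```text
[575.46848298  28.9892511  357.83638689] [-0.1  0.4  2.8]
px 345 361 171 196
[[15.1, -10.0, 163.8], [15.4, -9.2, 166.2], [20.1, -6.8, 183.3], [23.8, 0.8, 195.6], [25.1, 8.1, 201.8], [26.1, 13.8, 204.3], [26.3, 15.0, 205.6]]
zlow [163.8 165.1 169.9 200.8 205.7]
rim [[-24.6, -4.6, 130.5], [13.4, -2.0, 136.7], [30.0, 6.6, 139.8]]
```

View pics/c4.png

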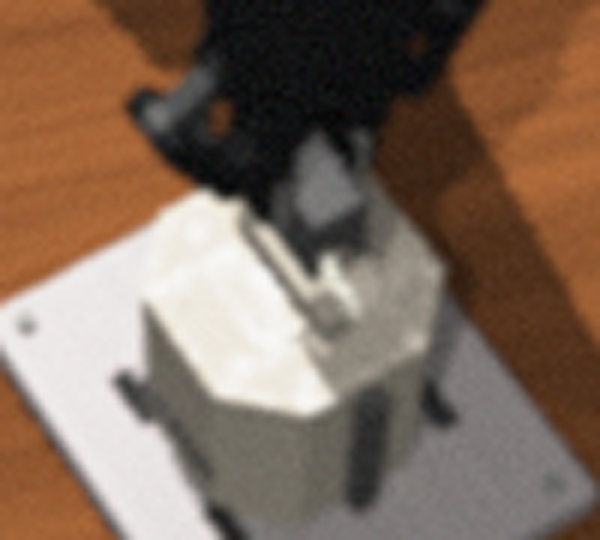

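The clip is over the rim. Its +x end is at about 25 mm against the rim end at 30 mm, and it is level across. I'll lower it gently.

Call:
play_rows --steps '[{"gripper":0.1,"x":0.0,"y":0.0004,"z":0.008,"wx":0.0,"wy":0.0,"wz":0.0},{"gripper":0.1,"x":0.0,"y":0.0004,"z":0.016,"wx":0.0,"wy":0.0,"wz":0.0},{"gripper":0.1,"x":0.0,"y":0.0004,"z":0.021,"wx":0.0,"wy":0.0,"wz":0.0},{"gripper":0.1,"x":0.0,"y":0.0004,"z":0.023,"wx":0.0,"wy":0.0,"wz":0.0}]'

```text
t: 14.72
ee_pos: [575.7, 28.8, 335.2]
tool_rot: [-3.107, -0.465, 0.001]
contact_force: [0.1, -0.1, -1.1]
finger_gap: 0.269
grasp_force: 59.1
```

Call:
play_rows --steps '[{"gripper":0.1,"x":0.0,"y":0.0,"z":0.001,"wx":0.0,"wy":0.0,"wz":0.0},{"gripper":0.1,"x":0.0,"y":0.0,"z":0.002,"wx":0.0,"wy":0.0,"wz":0.0},{"gripper":0.1,"x":0.0,"y":0.0,"z":0.003,"wx":0.0,"wy":0.0,"wz":0.0}]'

```text
t: 15.1
ee_pos: [575.9, 28.9, 332.8]
tool_rot: [3.107, 0.465, 0.001]
contact_force: [0.5, 0.6, -1.2]
finger_gap: 0.264
grasp_force: 59.1
```

Call:
play_rows --steps '[{"gripper":0.1,"x":0.0,"y":0.0,"z":0.001,"wx":0.0,"wy":0.0,"wz":0.0},{"gripper":0.1,"x":0.0,"y":0.0,"z":0.002,"wx":0.0,"wy":0.0,"wz":0.0}]'

```text
t: 15.35
ee_pos: [575.8, 28.9, 330.6]
tool_rot: [3.107, 0.465, 0.0]
contact_force: [-0.1, -0.3, -0.0]
finger_gap: 0.264
grasp_force: 59.1
```

Call:
play_rows --steps '[{"gripper":0.1,"x":0.0,"y":0.0,"z":0.001,"wx":0.0,"wy":0.0,"wz":0.0},{"gripper":0.1,"x":0.0,"y":0.0,"z":0.002,"wx":0.0,"wy":0.0,"wz":0.0},{"gripper":0.1,"x":0.0,"y":0.0,"z":0.003,"wx":0.0,"wy":0.0,"wz":0.0}]'

```text
t: 15.72
ee_pos: [575.8, 28.9, 327.6]
tool_rot: [3.107, 0.465, -0.0]
contact_force: [-0.2, -0.9, -0.5]
finger_gap: 0.26
grasp_force: 59.1
```

Call:
play_rows --steps '[{"gripper":0.1,"x":0.0,"y":0.0,"z":0.001,"wx":0.0,"wy":0.0,"wz":0.0},{"gripper":0.1,"x":0.0,"y":0.0,"z":0.002,"wx":0.0,"wy":0.0,"wz":0.0}]'

```text
t: 15.98
ee_pos: [575.8, 28.9, 325.6]
tool_rot: [3.107, 0.465, -0.0]
contact_force: [-0.1, -1.0, -1.0]
finger_gap: 0.267
grasp_force: 59.1
```

Call:
play_rows --steps '[{"gripper":0.1,"x":0.0,"y":0.0,"z":0.001,"wx":0.0,"wy":0.0,"wz":0.0},{"gripper":0.1,"x":0.0,"y":0.0,"z":0.002,"wx":0.0,"wy":0.0,"wz":0.0},{"gripper":0.1,"x":0.0,"y":0.0,"z":0.003,"wx":0.0,"wy":0.0,"wz":0.0}]'

```text
t: 16.35
ee_pos: [575.8, 28.9, 322.6]
tool_rot: [-3.107, -0.465, 0.0]
contact_force: [-0.7, 0.2, -0.7]
finger_gap: 0.268
grasp_force: 59.1
```

Call:
play_rows --steps '[{"gripper":0.1,"x":0.0,"y":0.0,"z":0.001,"wx":0.0,"wy":0.0,"wz":0.0},{"gripper":0.1,"x":0.0,"y":0.0,"z":0.002,"wx":0.0,"wy":0.0,"wz":0.0}]'

```text
t: 16.6
ee_pos: [575.8, 28.9, 320.6]
tool_rot: [-3.107, -0.465, 0.0]
contact_force: [0.3, -0.1, -0.7]
finger_gap: 0.265
grasp_force: 59.1
```

Call:
play_rows --steps '[{"gripper":0.1,"x":0.0,"y":0.0,"z":0.001,"wx":0.0,"wy":0.0,"wz":0.0},{"gripper":0.1,"x":0.0,"y":0.0,"z":0.002,"wx":0.0,"wy":0.0,"wz":0.0}]'

```text
t: 16.85
ee_pos: [575.8, 28.9, 318.6]
tool_rot: [3.107, 0.465, -0.0]
contact_force: [0.3, 0.3, 0.1]
finger_gap: 0.267
grasp_force: 59.1
```

Call:
play_rows --steps '[{"gripper":0.1,"x":0.0,"y":0.0,"z":0.001,"wx":0.0,"wy":0.0,"wz":0.0},{"gripper":0.1,"x":0.0,"y":0.0,"z":0.001,"wx":0.0,"wy":0.0,"wz":0.0}]'

```text
t: 17.1
ee_pos: [575.8, 28.9, 317.7]
tool_rot: [3.107, 0.465, 0.0]
contact_force: [-0.1, -0.0, 0.3]
finger_gap: 0.264
grasp_force: 59.4
```

Call:
play_rows --steps '[{"gripper":0.1,"x":0.0,"y":0.0,"z":0.001,"wx":0.0,"wy":0.0,"wz":0.0},{"gripper":0.1,"x":0.0,"y":0.0,"z":0.001,"wx":0.0,"wy":0.0,"wz":0.0}]'

```text
t: 17.35
ee_pos: [575.8, 28.9, 317.6]
tool_rot: [3.107, 0.465, 0.001]
contact_force: [-3.6, -0.6, 10.6]
finger_gap: 0.262
grasp_force: 60.8
```

Call:
play_rows --steps '[{"gripper":0.1,"x":0.0,"y":0.0,"z":0.001,"wx":0.0,"wy":0.0,"wz":0.0},{"gripper":0.1,"x":0.0,"y":0.0,"z":0.001,"wx":0.0,"wy":0.0,"wz":0.0}]'

```text
t: 17.6
ee_pos: [575.7, 28.8, 317.5]
tool_rot: [3.107, 0.464, 0.002]
contact_force: [-4.7, -0.7, 20.1]
finger_gap: 0.264
grasp_force: 62.1
```

It seated at 317.6 mm, against 317.7 predicted, with a sharp rise in force, so the clip is home. Relieve the load, release and retreat.

Call:
play_rows --steps '[{"gripper":0.1,"x":0.0,"y":0.0,"z":-0.0015,"wx":0.0,"wy":0.0,"wz":0.0},{"gripper":0.45,"x":0.0,"y":0.0,"z":-0.0015,"wx":0.0,"wy":0.0,"wz":0.0},{"gripper":0.7,"x":0.0,"y":0.0,"z":-0.0015,"wx":0.0,"wy":0.0,"wz":0.0},{"gripper":0.7,"x":0.0,"y":0.0,"z":-0.0015,"wx":0.0,"wy":0.0,"wz":0.0}]'

```text
t: 18.1
ee_pos: [575.8, 28.9, 316.9]
tool_rot: [-3.107, -0.465, 0.001]
contact_force: [-0.9, 0.8, -0.3]
finger_gap: 0.699
grasp_force: 0.0
```

Call:
play_rows --steps '[{"gripper":0.7,"x":0.0,"y":0.0,"z":-0.015,"wx":0.0,"wy":0.0,"wz":0.0},{"gripper":0.7,"x":0.0,"y":0.0,"z":-0.05,"wx":0.0,"wy":0.0,"wz":0.0},{"gripper":0.7,"x":0.0,"y":0.0,"z":-0.1,"wx":0.0,"wy":0.0,"wz":0.0},{"gripper":0.7,"x":-0.03,"y":0.05,"z":-0.11,"wx":0.0,"wy":0.0,"wz":0.0},{"gripper":0.7,"x":-0.06,"y":0.1,"z":-0.11,"wx":0.0,"wy":0.0,"wz":0.0}]'

```text
t: 18.73
ee_pos: [547.6, -85.1, 429.6]
tool_rot: [3.106, 0.468, 0.006]
contact_force: [0.4, -0.7, 0.6]
finger_gap: 0.697
grasp_force: 0.0
```

Call:
play_rows --steps '[{"gripper":0.7,"x":-0.02,"y":0.05,"z":0.0,"wx":0.0,"wy":0.0,"wz":0.0},{"gripper":0.7,"x":-0.04,"y":0.1,"z":0.0,"wx":0.0,"wy":0.0,"wz":0.0},{"gripper":0.7,"x":-0.06,"y":0.15,"z":0.0,"wx":0.0,"wy":0.0,"wz":0.0},{"gripper":0.7,"x":-0.06,"y":0.15,"z":0.0,"wx":0.0,"wy":0.0,"wz":0.0}]'

```text
t: 19.23
ee_pos: [532.8, -250.1, 428.1]
tool_rot: [3.106, 0.453, 0.0]
contact_force: [0.2, 0.2, -0.5]
finger_gap: 0.698
grasp_force: 0.0
```

```bash
python3 - <<'E'
from h import *
for n in("top","scene"):
    s,P=snap(n);Q=car(P);hsv=cv2.cvtColor(s["img"],cv2.COLOR_RGB2HSV);S=hsv[...,1]
    def rep(m,tag):
        q=P[m][:,:2].astype(np.float32); r=cv2.minAreaRect(q); print(n,tag,len(q),np.round(r[1],1),round(r[2],1),"carrier",car(np.r_[r[0],0.]).round(1), "z",np.percentile(P[m][:,2],[5,50,95]).round(1))
    b=(abs(Q[...,0])<70)&(abs(Q[...,1])<80)
    rep(b&(Q[...,2]>156)&(Q[...,2]<175),"cliptop")
    rep(b&(abs(Q[...,2]-120)<5)&(S<90),"roof")
    cv2.imwrite(f"pics/{n}5.png",s["img"][...,::-1])
a=cv2.imread('pics/top5.png')[145:275,230:370];b=cv2.imread('pics/scene5.png')[145:275,270:410]
cv2.imwrite('pics/crop5.png',cv2.resize(cv2.hconcat([a,b]),None,fx=2.8,fy=2.8,interpolation=cv2.INTER_CUBIC))
E
```

```text
top cliptop 245 [49.9 24. ] 17.0 carrier [ 0.7 -0.4  0. ] z [159.9 163.  165.9]
top roof 1372 [106.3  99.8] 17.0 carrier [-0.2 -1.2  0. ] z [117.5 120.2 123. ]
scene cliptop 247 [50.1 24.6] 18.7 carrier [2.2 2.2 0. ] z [159.  163.  165.6]
scene roof 1190 [114.8 101.5] 16.9 carrier [0.9 1.8 0. ] z [117.3 120.1 122.8]
```

View pics/crop5.png

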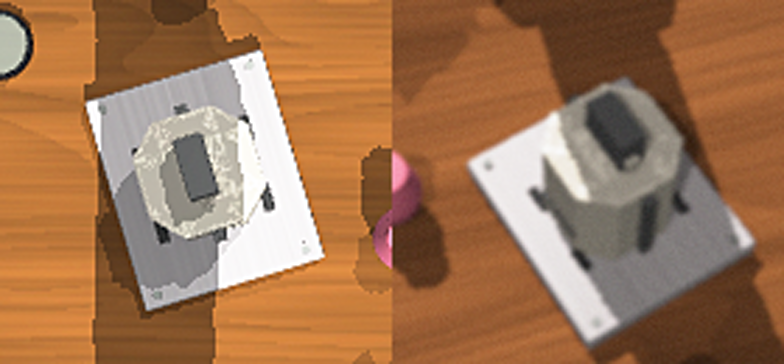

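The clip sits at (195,168) in the crop on the closed housing. Its top is at 163 mm, exactly home, and it is aligned at 17° and centred within about 1.5 mm.

```bash
python3 -c "
from workcell import sign_off
print(sign_off())"
```

```text
the job is handed in; nothing more can be done
None
```

Job handed in after about 19 s of robot time: both shells are shut edge to edge, and the small clip is fully home over the middle of the rim (top at 163 mm, centred within about 1.5 mm), with the gripper released and clear.

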